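Move the media bottles on to their next step

TASK

Each of the three amber bottles moves on one step: the round bottle now on the balance goes onto the stirrer's plate, the square bottle now on the stirrer goes onto the round cork mat to stand, and the slim bottle now on the cork mat goes onto the balance pan for its check weighing. Every place is taken, so park one bottle on the empty white tile on the way; set each one down upright in the middle of its place without dropping it, and never stand a bottle on the bare bench. Leave the nearby stack of culture dishes, the small tube rack and the wash bottle where they are.

Things in the scene. Friction and masses are not known exactly. Their poses are not given: they have to be found in the camera images.
- round_mid (a point): Round wide bottle, amber glass with a paper label and a gold-coloured metal screw cap; the bottle is one closed piece that stands upright on its flat foot. 56 mm diameter with straight sides from its foot to 62 mm up, then a shoulder, cap 40 mm in diameter (41.6 mm at its skirt), 95 mm tall in all, about 0.24 kg. The point is on its axis half-way up, 47.5 mm above its foot; z points up along the bottle. At the start it stands on the balance pan.
- square_mid (a point): Square bottle, amber glass with a paper label and a gold-coloured metal screw cap; the bottle is one closed piece that stands upright on its flat foot. 50 mm x 50 mm with rounded corners and straight sides from its foot to 66 mm up, then a round shoulder, cap 38 mm in diameter, 103 mm tall in all, about 0.26 kg. The point is on its axis half-way up, 51.5 mm above its foot; x and y are square to the flat sides, z points up. At the start it stands on the stirrer.
- slim_mid (a point): Slim tall bottle, amber glass with a paper label and a gold-coloured metal screw cap; the bottle is one closed piece that stands upright on its flat foot. 41 mm diameter with straight sides from its foot to 84 mm up, then a shoulder, cap 27 mm in diameter, 119 mm tall in all, about 0.18 kg. The point is on its axis half-way up, 59.5 mm above its foot; z points up. At the start it stands on the cork mat.
- balance_pan (a point): Compact laboratory balance, white case 200 x 150 mm, fixed to the bench, with a grey key panel and display (lower than the pan) on the side that faces -x of this frame, and a round steel pan 112 mm in diameter. The point is the centre of the pan's top face, 52 mm above the bench; z up.
- stirrer_plate (a point): Magnetic stirrer, grey case 165 x 125 mm, fixed to the bench, with a white round ceramic plate 112 mm in diameter; on its -x side, 80 mm from the plate's centre, is a black control strip with a white knob that stands 6 mm higher than the plate. The point is the centre of the plate's top face, 62 mm above the bench; z up.
- cork_top (a point): Round brown cork mat, 120 mm in diameter and 12 mm thick, fixed to the bench. The point is the centre of its top face; z up.
- tile_top (a point): Square white ceramic tile, 120 x 120 mm and 10 mm thick, fixed to the bench, empty at the start: the spare place. The point is the centre of its top face; z up.
- dishes_mid (a point): Loose bystander: a stack of four culture dishes, 90 mm in diameter, 60 mm high in all. The point is its centre, 30 mm above the bench.
- rack_mid (a point): Loose bystander: small white tube rack, 54 x 123 mm (x, y of this frame), 65 mm high, with gold-capped glass tubes that reach 131 mm above the bench. The point is on its centre line 62.5 mm above the bench.
- wash_mid (a point): Loose bystander: white wash bottle, 60 mm in diameter, body 138 mm high, its thin bent spout reaching 168 mm above the bench and 58 mm out to its +x. The point is on its axis 69 mm above the bench.

How it is judged:
On the way:
1. one bottle has been parked upright on the white tile and let go (its centre within 50 mm of the tile's) (((horizontal distance between round_mid and tile_top below 0.05 m and z of round_mid in the frame of tile_top below 0.0525 m and angle between round_mid's own z axis and vertical below 0.1 rad and contact force between the fingers and round_bottle below 0.1 N) or (horizontal distance between square_mid and tile_top below 0.05 m and z of square_mid in the frame of tile_top below 0.0565 m and angle between square_mid's own z axis and vertical below 0.1 rad and contact force between the fingers and square_bottle below 0.1 N) or (horizontal distance between slim_mid and tile_top below 0.05 m and z of slim_mid in the frame of tile_top below 0.0645 m and angle between slim_mid's own z axis and vertical below 0.1 rad and contact force between the fingers and slim_bottle below 0.1 N))), for 0.2 s.
At the end, for the whole second after the job is handed in: The round bottle stands on the stirrer plate, the square bottle on the cork mat and the slim bottle on the balance pan, each upright (within 0.1 rad), its axis within 15 mm of the centre of its place, its foot down on it (within 5 mm), released and at rest; the tile is empty again (horizontal distance between round_mid and stirrer_plate below 0.015 m and z of round_mid in the frame of stirrer_plate between 0.0425 and 0.0525 m and angle between each of round_mid, square_mid, slim_mid's own z axis and vertical below 0.1 rad and linear speed of each of round_bottle, square_bottle, slim_bottle below 0.02 m/s and angular speed of each of round_bottle, square_bottle, slim_bottle below 0.2 rad/s and horizontal distance between square_mid and cork_top below 0.015 m and z of square_mid in the frame of cork_top between 0.0465 and 0.0565 m and horizontal distance between slim_mid and balance_pan below 0.015 m and z of slim_mid in the frame of balance_pan between 0.0545 and 0.0645 m); the robot touches nothing.
It fails at once if a bottle stands or lies on the bare bench (height (world z) of round_mid below 0.0525 m or height (world z) of square_mid below 0.0565 m or height (world z) of slim_mid below 0.0645 m).
It fails at once if a bottle is dropped or knocked over (moves at over 0.5 m/s with no finger on it) ((linear speed of round_bottle above 0.5 m/s and contact force between the fingers and round_bottle below 0.05 N) or (linear speed of square_bottle above 0.5 m/s and contact force between the fingers and square_bottle below 0.05 N) or (linear speed of slim_bottle above 0.5 m/s and contact force between the fingers and slim_bottle below 0.05 N)).
It fails at once if the stack of culture dishes is shifted or knocked over (its centre moves more than 20 mm) (distance of dishes_mid from where it was at the start of the episode above 0.02 m).
It fails at once if the tube rack is shifted or knocked over (its centre moves more than 20 mm) (distance of rack_mid from where it was at the start of the episode above 0.02 m).
It fails at once if the wash bottle is shifted or knocked over (its centre moves more than 20 mm) (distance of wash_mid from where it was at the start of the episode above 0.02 m).
It also fails if it takes over 136 s, if anything falls off the work surface, if the arm or the gripper's body presses on something with over 40 N, if the wrist force passes 120 N, or if a joint passes its speed limit or range.

ROBOT

A 6-joint arm with a two-finger parallel gripper is mounted at the origin on the work surface. World frame = base frame: x ahead of the robot, y to its left, z up, the work surface at z = 0. Lengths are in m, angles in rad, forces in N, time in s.
With the tool pointing down it reaches from about 0.35 to 0.775 m from the base axis. Payload 7.3 kg.
Tool frame: the origin (TCP) lies on the centre line of the jaws, within the pads' length; the fingertips stand 17 mm ahead of it and the grasp point (between the pads) lies 2 mm behind it (robot.tip_extent is the distance from the TCP to the fingertips, in m); z points along the fingers, y is the line along which they close (so a half turn about z gives the same grasp; the last joint's range is limited). The gripper opens to 92 mm and grips with 3 to 60 N. Pads are 19 mm wide; open, the fingers measure 130 mm over their backs; the gripper's body (75 mm by 190 mm) begins 47 mm behind the grasp point.
Start: joints at [1.175, 0.342, 1.524, -0, 1.275, -0.146], TCP at [0.13, 0.509, 0.244] pointing down, gripper open.
Joint ranges: [-2.53, 2.53], [-0.77, 2.02], [0.04, 2.7], [-1, 4.14], [0.28, 2.66], [-3.11, 3.11]. Speed limits (rad/s): [2.57, 2.57, 3.14, 3.14, 3.14, 3.14].

INTERFACE

Orientations are given as [roll, pitch, yaw] about the fixed x, y, z axes, in that order (R = Rz(yaw) Ry(pitch) Rx(roll)).
In Python, from cell import robot gives the robot as it stands.
- The arm moves only by the tool step_arm, never from a script. Its argument "motion" is a list of rows, each a list of 2 entries, a list of its own where there are three numbers: the shift along the tool's x, y, z in units of 60 mm (1.0 is 60 mm), then the turn about the tool's z in rad. In form: [[[x, y, z], spin], ...]. A call has 1 to 10 rows; each row is the pose to reach, as a shift and turn from the pose commanded when the call began, along the tool's axes at that moment; what a row does not reach only later rows make up. A row lasts 1/8 s, in which the tool goes at most 62.5 mm and 10.7 degrees, less where a joint would pass 70% of its speed; a pose out of reach is approached as far as the arm can. A call with a gripper value outside its range is refused whole. "hand" is the closure in counts, from 0 (fully open) to 255 (shut), set as the call begins (left out, the last holds). The fingers move at their own pace and stop on an object; "squeeze" is the grip in N (left out, the last holds). Time passes only in rows, so rows that repeat a pose let the fingers close. It gives the time, the measured TCP pose, the force, the opening and the grip force at its end, in the units of the state.
- robot.observe(): the state, without advancing time (a new reading comes with each control period).
- robot.read_camera(name): name is "scene" or "top" or "wrist"; returns a dict with "pixels" (384x512x3 uint8, red, green, blue), "intrinsics" (3x3 intrinsics, pixels), "k1" (the pictures are not rectified: a ray, as slopes to the right and down, at radius r is drawn at 1 + k1 r^2 times it, then the intrinsics apply), "xyz" and "rotation" of the camera in the world; the wrist camera has in their place "T_tool_cam" (4x4, takes a point from camera to tool coordinates, whose origin is the TCP and whose axes are the flange's). Camera axes: x right, y up, looking along -z (the intrinsics and any distortion apply to the point x, -y, -z); pixel columns grow to the right and rows downward; lengths in m; the calibration is good to about 2 mm. A picture is of the moment at which its call begins: read the wrist's pose just before it. There is no depth.
- robot.hand_in(): hands the job in; it is judged then, once.
The state is a dict: "time": time; "qpos": joint angles; "qvel": joint speeds; "joint_efforts": joint torques, N m; "tool_pos": TCP position; "tool_rot": TCP orientation; "contact_force": force on the tool from outside, world axes, zero at the start; "torque": the same for the moment, N m; "opening": finger opening in m; "grip_force": force on a finger pad.
Only numpy, scipy, OpenCV 4.12 (cv2) and the standard library are available. Lean on these libraries where they do the work, as an engineer would, in place of code of your own. Each camera call takes 0.05 s, during which the arm holds its last target. There are 200 camera calls.

## Working session

There is one attempt and no reset: what is moved stays moved. The work goes in short steps, Python scripts to look and compute and a tool call to move; the robot and the scene stay as the last step left them, time stands still between calls to the robot, and variables do not carry over. Pictures are saved under pics/ and viewed, at most 14 in all, crops included, and the job is handed in when it is done.

Besides the shell and the picture viewer there is one more tool, called after "Call:" as name(argument=value, ...) on one line, values as JSON. step_arm: Moves the arm, as the interface text tells. Its arguments: {"type":"object","properties":{"motion":{"type":"array"},"hand":{"type":"number"},"squeeze":{"type":"number"}},"required":["motion"]}

```bash
mkdir -p pics; ls; cat > h.py <<'E'
import numpy as np, cv2, sys
from cell import robot
from scipy.spatial.transform import Rotation as Ro
def cam(name):
    s=robot.observe(); c=robot.read_camera(name)
    if 'T_tool_cam' in c:
        r=s['tool_rot']; R=Ro.from_euler('xyz',r).as_matrix()
        T=np.array(c['T_tool_cam']); c['rotation']=R@T[:3,:3]; c['xyz']=np.array(s['tool_pos'])+R@T[:3,3]
    c['rotation']=np.array(c['rotation']);c['xyz']=np.array(c['xyz']);c['K']=np.array(c['intrinsics'])
    return c
def save(c,n): cv2.imwrite(f'pics/{n}.png',np.ascontiguousarray(c['pixels'][:,:,::-1]))
def cast(c,u,v,z):
    p=cv2.undistortPoints(np.array([[[u,v]]],float),c['K'],np.array([c['k1'],0,0,0.]))[0,0]
    d=c['rotation']@np.array([p[0],-p[1],-1.]); return c['xyz']+d*(z-c['xyz'][2])/d[2]
def proj(c,P):
    q=c['rotation'].T@(np.array(P,float)-c['xyz']); x,y=q[0]/-q[2],-q[1]/-q[2]; f=1+c['k1']*(x*x+y*y)
    return (c['K']@[x*f,y*f,1])[:2]
E
python3 - <<'E'
from h import *
print(robot.observe())
for n in('scene','top','wrist'):
    c=cam(n);save(c,n+'0');print(n,c['xyz'],c['rotation'].round(3).tolist(),c['K'].tolist(),c['k1'], c.get('T_tool_cam'))
E
```

```text
pics
{'time': 0.0, 'qpos': array([ 1.17497935e+00,  3.42741478e-01,  1.52503208e+00,  1.86993344e-05,
        1.27538475e+00, -1.46017489e-01]), 'qvel': array([ 7.44799233e-04, -7.15031460e-05,  1.88450841e-03, -5.89103521e-04,
       -1.58248964e-03, -1.76655398e-04]), 'joint_efforts': array([ 2.13301231e-03, -4.31249821e+01, -2.44223750e+01,  7.18952995e-02,
        5.58874710e-02, -1.19446186e-04]), 'tool_pos': array([0.12961784, 0.50835237, 0.24302995]), 'tool_rot': array([-3.14004625e+00, -2.45493173e-04,  2.89178752e+00]), 'contact_force': array([0.05008907, 0.55509112, 0.29932671]), 'torque': array([ 0.03447481, -0.02406552,  0.0144176 ]), 'grip_force': 0.0, 'opening': 0.09206166634664414}
scene [ 1.31806952 -0.22845905  0.69525141] [0.93, 0.024, 1.289] [[358.57891144333666, 0.0, 254.84455755628196], [0.0, 358.57891144333666, 188.056320534262], [0.0, 0.0, 1.0]] -0.1055422428973248 None
top [0.40198254 0.01033346 1.07749388] [0.14, -0.024, -1.596] [[369.1777949378293, 0.0, 253.71091118374403], [0.0, 369.1777949378293, 196.95192039599203], [0.0, 0.0, 1.0]] 0.04205980648891352 None
wrist [0.0633786  0.52647576 0.3839716 ] [[0.248, -0.937, -0.247], [0.969, 0.239, 0.065], [-0.002, -0.255, 0.967]] [[268.04118765562725, 0.0, 249.60979328853938], [0.0, 268.04118765562725, 193.32473290454826], [0.0, 0.0, 1.0]] -0.05592646421906763 [[-1.02433070e-03  9.66802356e-01  2.55523298e-01  6.86989876e-02]
 [ 9.99999323e-01  8.49054327e-04  7.96257258e-04  9.43305458e-04]
 [ 5.52870231e-04  2.55523941e-01 -9.66802570e-01 -1.40856047e-01]
 [ 0.00000000e+00  0.00000000e+00  0.00000000e+00  1.00000000e+00]]
```

```bash
sed -i "s/c\['rotation'\]=np.array(c\['rotation'\]);/r=np.array(c['rotation']);c['rotation']=r if r.ndim==2 else Ro.from_euler('xyz',r).as_matrix();/" h.py
```

```text
(no output)
```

View pics/top0.png

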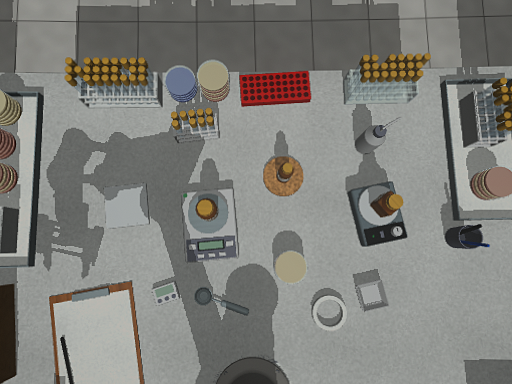

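View pics/scene0.png

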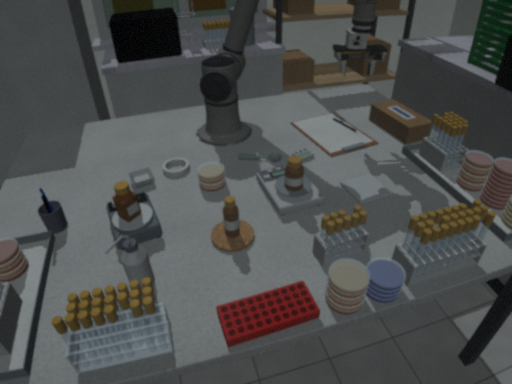

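```bash
cat > m0.py <<'E'
from h import *
t=cam('top'); s=cam('scene')
for P in([0.13,.509,.244],[0,0,0],[.5,0,0]): print(P,proj(t,P).round(),proj(s,P).round())
def show(n,u,v,z): print(n,cast(t,u,v,z).round(3))
# hand readings (top): object, pixel, height
for a in [('tile',126,206,.01),('pan',208,212,.052),('roundcap',206,209,.147),('cork',283,176,.012),('slimcap',286,169,.131),('plate',380,206,.062),('squarecap',395,202,.165),('dishes',290,266,.06),('wash',374,135,.138),('rackL',173,120,.131),('rackR',212,118,.131)]: show(*a)
E
python3 m0.py
```

```text
[0.13, 0.509, 0.244] [  3. 391.] [357.  70.]
[0, 0, 0] [252. 399.] [224. 132.]
[0.5, 0, 0] [248. 215.] [258. 204.]
tile [0.533 0.348 0.01 ]
pan [0.506 0.11  0.052]
roundcap [0.504 0.106 0.147]
cork [ 0.611 -0.107  0.012]
slimcap [ 0.606 -0.102  0.131]
plate [ 0.511 -0.368  0.062]
squarecap [ 0.509 -0.368  0.165]
dishes [ 0.353 -0.111  0.06 ]
wash [ 0.691 -0.337  0.138]
rackL [0.744 0.192 0.131]
rackR [0.748 0.09  0.131]
```

```bash
python3 - <<'E'
import cv2
i=cv2.imread('pics/top0.png')[85:285,95:435]
cv2.imwrite('pics/crop1.png',cv2.resize(i,None,fx=2.35,fy=2.35,interpolation=cv2.INTER_CUBIC))
E
```

```text
(no output)
```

View pics/crop1.png

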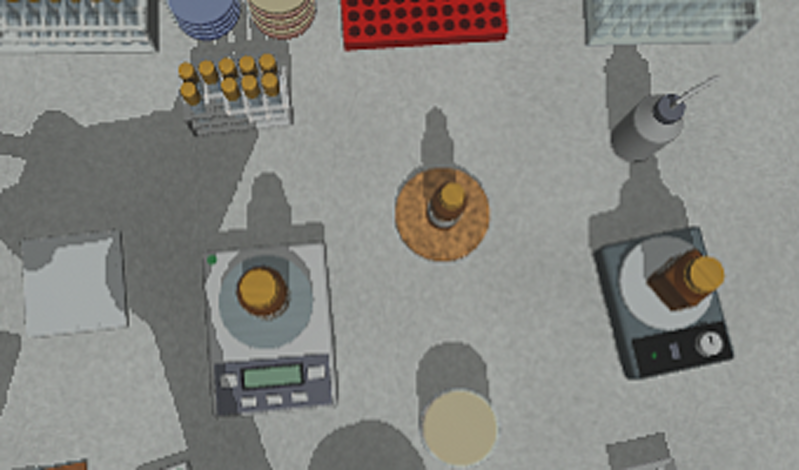

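View pics/wrist0.png

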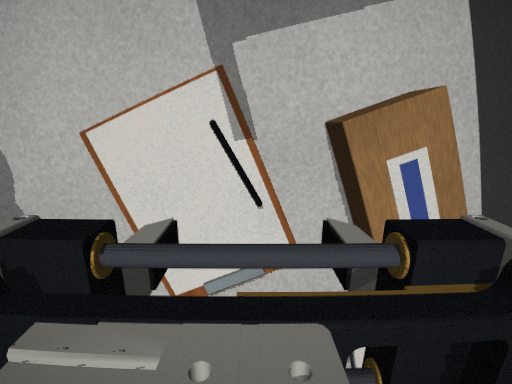

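Call:
step_arm(motion=[[[-1,-0.8,-0.9],0.15],[[-2,-1.6,-0.9],0.3],[[-3,-2.4,-0.9],0.45],[[-4,-3.2,-0.9],0.6],[[-4.8,-3.8,-0.9],0.75],[[-5.6,-4.4,-0.9],0.9],[[-6.4,-5,-0.9],1.05],[[-7.2,-5.6,-0.9],1.2],[[-8,-6.2,-0.9],1.35],[[-8.6,-6.7,-0.9],1.49]])

```text
time: 1.5
tool_pos: [0.5061, 0.0228, 0.2977]
tool_rot: [3.141, -0.0, 1.397]
contact_force: [0.1, 1.5, 0.0]
opening: 0.0917
grip_force: 0.0
```

```bash
cat >> h.py <<'E'
def go(x,y,z,yaw=None):
    s=robot.observe(); p=np.array(s['tool_pos']); r=s['tool_rot']; R=Ro.from_euler('xyz',r).as_matrix()
    d=R.T@(np.array([x,y,z])-p)/.06; sp=0 if yaw is None else -((yaw-r[2]+np.pi)%(2*np.pi)-np.pi)
    print('t',round(s['time'],2),'at',p.round(4),'yaw',round(r[2],3),'q6',round(s['qpos'][5],2),'-> shift',d.round(3),'spin',round(sp,3))
E
python3 -c "
from h import *
go(.608,-.104,.32,1.40)"
```

```text
t 1.5 at [0.5061 0.0228 0.2977] yaw 1.397 q6 0.07 -> shift [-1.788  2.039 -0.371] spin -0.003
```

Call:
step_arm(motion=[[[-0.6,0.7,-0.3],0],[[-1.2,1.4,-0.3],0],[[-1.8,2.0,-0.3],0],[[-1.8,2.0,-0.3],0],[[-1.8,2.0,-0.3],0]])

```text
time: 2.12
tool_pos: [0.6048, -0.1016, 0.3152]
tool_rot: [-3.14, -0.001, 1.402]
contact_force: [0.3, 0.4, 0.2]
opening: 0.0921
grip_force: 0.0
```

```bash
python3 -c "
from h import *
go(.608,-.104,.32,1.40)
c=cam('wrist');save(c,'w1');print(proj(c,[.608,-.104,.131]),proj(c,[.611,-.107,.012]))"
```

```text
t 2.12 at [ 0.6048 -0.1016  0.3152] yaw 1.402 q6 -0.12 -> shift [-0.03   0.059 -0.08 ] spin 0.002
[252.81620768 181.82729138] [254.19180079 168.00235904]
```

View pics/w1.png

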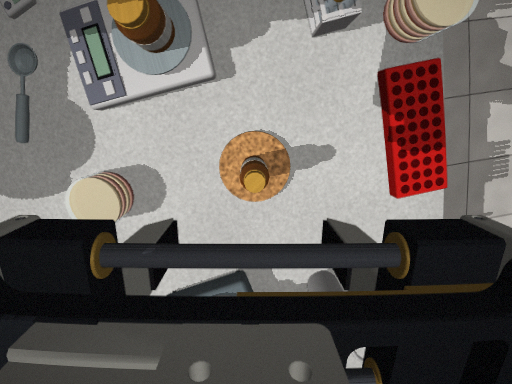

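Wrist view: slim cap at about (255,181), cork mat at (255,166), both near the predicted pixels. Measure by colour.

```bash
cat >> h.py <<'E'
def blob(c,near,lo,hi,z,rmax=60,hull=True):
    "ellipse centre of the colour blob (HSV range) around pixel near -> point at height z, diameters"
    h=cv2.cvtColor(c['pixels'],cv2.COLOR_RGB2HSV); m=cv2.inRange(h,np.array(lo),np.array(hi))
    k=np.zeros_like(m); cv2.circle(k,tuple(int(round(a)) for a in near),rmax,255,-1); m&=k
    m=cv2.morphologyEx(m,cv2.MORPH_OPEN,np.ones((3,3),np.uint8))
    cs=cv2.findContours(m,cv2.RETR_EXTERNAL,cv2.CHAIN_APPROX_NONE)[0]
    g=cv2.convexHull(max(cs,key=cv2.contourArea))
    W=np.array([cast(c,*p,z)[:2] for p in g[:,0].astype(float)])
    (x,y),r=cv2.minEnclosingCircle(W.astype(np.float32))
    n=len(W); e=cv2.fitEllipse(W.astype(np.float32)*1000) if n>5 else None
    print('enclosing',round(x,4),round(y,4),'d',round(2*r,4),'| ellipse mm',np.round(e[0],1),np.round(e[1],1),'px',g[:,0].min(0),g[:,0].max(0)); return e
def hsv(c,*pts):
    h=cv2.cvtColor(c['pixels'],cv2.COLOR_RGB2HSV); print([h[v,u].tolist() for u,v in pts])
E
python3 - <<'E'
from h import *
c=cam('wrist')
hsv(c,(255,181),(258,183),(255,158),(230,165),(280,170),(255,145),(215,165),(255,168))
blob(c,(255,166),(5,70,60),(20,255,255),.012,50)
blob(c,(255,182),(14,150,110),(28,255,255),.131,25)
E
```

```text
[[20, 172, 194], [20, 173, 197], [20, 9, 87], [15, 142, 194], [15, 154, 116], [15, 139, 187], [20, 8, 192], [12, 188, 76]]
enclosing 0.6115 -0.1056 d 0.1195 | ellipse mm [ 611.5 -105.5] [118.7 118.9] px [219 131] [289 201]
enclosing 0.6098 -0.1035 d 0.0298 | ellipse mm [ 609.3 -104.7] [25.9 29. ] px [243 173] [265 193]
```

```bash
python3 -c "
from h import *
go(.6095,-.1042,.088,1.40)"
```

```text
t 2.23 at [ 0.6047 -0.1009  0.316 ] yaw 1.403 q6 -0.12 -> shift [-0.043  0.088  3.8  ] spin 0.003
```

Call:
step_arm(motion=[[[-0.04,0.08,0.6],0],[[-0.04,0.08,1.3],0],[[-0.04,0.08,2.0],0],[[-0.04,0.08,2.6],0],[[-0.04,0.08,3.1],0],[[-0.04,0.08,3.5],0],[[-0.04,0.08,3.7],0],[[-0.04,0.08,3.8],0],[[-0.04,0.08,3.8],0],[[-0.04,0.08,3.8],0]])

```text
time: 3.48
tool_pos: [0.6101, -0.1052, 0.0887]
tool_rot: [3.14, 0.0, 1.402]
contact_force: [-0.5, -0.6, 0.2]
opening: 0.0917
grip_force: 0.0
```

Call:
step_arm(motion=[[[0,0,0],0],[[0,0,0],0],[[0,0,0],0],[[0,0,0],0],[[0,0,0],0],[[0,0,0],0],[[0,0,0],0],[[0,0,0],0]], hand=255, squeeze=20)

```text
time: 4.47
tool_pos: [0.6096, -0.1051, 0.0877]
tool_rot: [3.141, -0.0, 1.402]
contact_force: [0.5, 0.1, -0.5]
opening: 0.0408
grip_force: 20.0
```

Call:
step_arm(motion=[[[0,0,-0.3],0],[[0,0,-1],0],[[0,0,-1.8],0],[[0,0,-2.6],0],[[0.4,-0.15,-3.4],0],[[1.2,-0.4,-3.8],0],[[2.1,-0.73,-3.8],0],[[3,-1.05,-3.8],0],[[3.9,-1.36,-3.8],0],[[4.8,-1.67,-3.8],0]])

```text
time: 5.72
tool_pos: [0.5583, 0.1973, 0.317]
tool_rot: [3.141, -0.0, 1.402]
contact_force: [1.1, -0.3, -2.3]
opening: 0.0404
grip_force: 20.0
```

```bash
python3 -c "
from h import *
print(robot.observe()['opening'])
go(.533,.348,.087)"
```

```text
0.040444076374451673
t 5.72 at [0.5583 0.1973 0.317 ] yaw 1.402 q6 0.38 -> shift [ 2.403 -0.843  3.834] spin 0
```

Call:
step_arm(motion=[[[0.8,-0.28,0],0],[[1.5,-0.5,0],0],[[2.1,-0.73,0],0],[[2.4,-0.84,0.3],0],[[2.4,-0.84,0.9],0],[[2.4,-0.84,1.6],0],[[2.4,-0.84,2.2],0],[[2.4,-0.84,2.7],0],[[2.4,-0.84,3.1],0],[[2.4,-0.84,3.4],0]])

```text
time: 6.98
tool_pos: [0.5331, 0.3447, 0.1098]
tool_rot: [-3.14, 0.002, 1.401]
contact_force: [0.2, -1.5, -2.4]
opening: 0.0409
grip_force: 20.0
```

```bash
python3 -c "
from h import *
go(.533,.348,.086)"
```

```text
t 6.97 at [0.5331 0.3447 0.1098] yaw 1.401 q6 0.62 -> shift [ 0.055 -0.01   0.396] spin 0
```

Call:
step_arm(motion=[[[0.05,0,0.1],0],[[0.05,0,0.2],0],[[0.05,0,0.28],0],[[0.05,0,0.34],0],[[0.05,0,0.38],0],[[0.05,0,0.4],0],[[0.05,0,0.4],0],[[0.05,0,0.4],0]])

```text
time: 7.98
tool_pos: [0.5343, 0.3491, 0.0879]
tool_rot: [3.141, -0.0, 1.402]
contact_force: [-0.2, 0.5, -1.6]
opening: 0.0408
grip_force: 20.0
```

Call:
step_arm(motion=[[[0,0,0.02],0],[[0,0,0.04],0],[[0,0,0.05],0],[[0,0,0.05],0]])

```text
time: 8.48
tool_pos: [0.5344, 0.3492, 0.0856]
tool_rot: [3.141, -0.001, 1.402]
contact_force: [-2.3, -0.1, 5.1]
opening: 0.0406
grip_force: 20.0
```

Call:
step_arm(motion=[[[0,0,0],0],[[0,0,0],0],[[0,0,0],0],[[0,0,0],0],[[0,0,0],0],[[0,0,0],0]], hand=0)

```text
time: 9.22
tool_pos: [0.5342, 0.349, 0.0847]
tool_rot: [-3.142, -0.0, 1.402]
contact_force: [-1.1, 1.0, 0.5]
opening: 0.0912
grip_force: 0.0
```

Call:
step_arm(motion=[[[0,0,-0.3],0],[[0,0,-1],0],[[0,0,-1.9],0],[[0,0,-2.8],0],[[0,0,-3.7],0],[[-0.8,0.14,-4],0],[[-1.8,0.3,-4],0],[[-2.8,0.5,-4],0],[[-3.8,0.7,-4],0],[[-4.8,0.8,-4],0]])

```text
time: 10.48
tool_pos: [0.5329, 0.055, 0.3262]
tool_rot: [3.139, -0.0, 1.402]
contact_force: [0.0, -0.1, 0.0]
opening: 0.0921
grip_force: 0.0
```

```bash
python3 -c "
from h import *
go(.51,-.368,.34,1.0)"
```

```text
t 10.47 at [0.5329 0.055  0.3262] yaw 1.402 q6 0.13 -> shift [-7.014  0.811 -0.23 ] spin 0.402
```

Call:
step_arm(motion=[[[-1,0.1,-0.2],0.1],[[-2,0.2,-0.2],0.2],[[-3,0.35,-0.2],0.3],[[-4,0.45,-0.2],0.4],[[-5,0.6,-0.2],0.4],[[-6,0.7,-0.2],0.4],[[-7,0.8,-0.2],0.4],[[-7,0.8,-0.2],0.4],[[-7,0.8,-0.2],0.4]])

```text
time: 11.6
tool_pos: [0.5096, -0.3647, 0.3375]
tool_rot: [3.141, -0.0, 1.001]
contact_force: [0.6, -0.0, -0.5]
opening: 0.0915
grip_force: 0.0
```

```bash
python3 -c "
from h import *
go(.51,-.368,.34,1.0)
c=cam('wrist');save(c,'w2');print(proj(c,[.509,-.368,.165]),proj(c,[.511,-.368,.062]))
i=cv2.imread('pics/w2.png')[60:240,120:400]; cv2.imwrite('pics/w2c.png',cv2.resize(i,None,fx=2.8,fy=2.8))"
```

```text
t 11.6 at [ 0.5096 -0.3647  0.3375] yaw 1.001 q6 -0.17 -> shift [-0.042  0.035 -0.042] spin 0.001
[250.9888989 184.8352797] [251.72411828 169.36165508]
```

View pics/w2c.png

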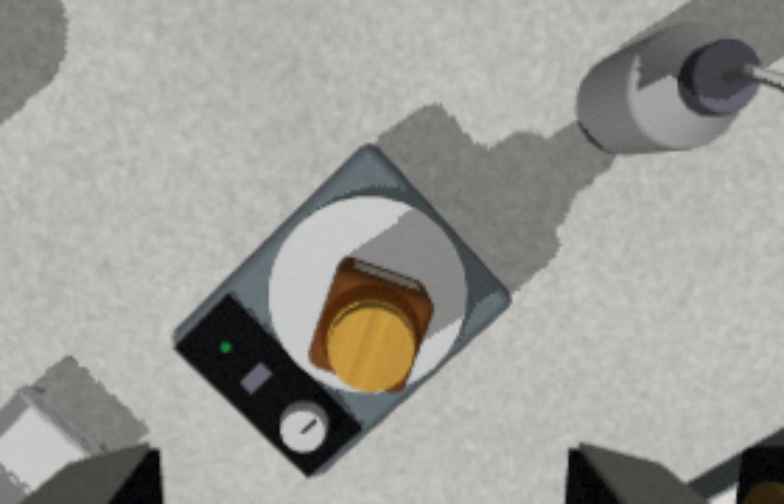

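```bash
python3 - <<'E'
from h import *
c=cam('wrist')
hsv(c,(248,160),(240,185),(252,181),(230,160),(275,165))
h=cv2.cvtColor(c['pixels'],cv2.COLOR_RGB2HSV)
b=blob(c,(252,182),(18,120,110),(28,255,255),.165,30)
b=blob(c,(252,168),(0,0,140),(180,40,255),.062,38)
m=cv2.inRange(h,np.array((3,100,30)),np.array((28,255,255))); k=np.zeros_like(m); cv2.circle(k,(252,177),35,255,-1); m&=k
g=cv2.convexHull(max(cv2.findContours(m,0,1)[0],key=cv2.contourArea))
a=cv2.approxPolyDP(g,2,True)[:,0].astype(float); print(a.tolist())
for i in range(len(a)):
    p,q=cast(c,*a[i-1],.128),cast(c,*a[i],.128); d=(q-p)[:2]; print((np.hypot(*d)*1000).round(1),np.degrees(np.arctan2(d[1],d[0])).round(1)%90)
E
```

```text
[[14, 190, 82], [20, 174, 189], [20, 173, 187], [30, 1, 198], [30, 2, 135]]
enclosing 0.5108 -0.3674 d 0.0391 | ellipse mm [ 510.5 -368.3] [36.  38.4] px [237 171] [267 199]
enclosing 0.5121 -0.3623 d 0.1107 | ellipse mm [ 510.4 -360. ] [103.1 108.9] px [216 131] [265 198]
[[243.0, 153.0], [269.0, 161.0], [274.0, 169.0], [263.0, 199.0], [247.0, 199.0], [231.0, 189.0]]
51.0 38.6
35.6 40.3
12.6 0.0
43.6 38.599999999999994
21.8 57.400000000000006
25.7 24.299999999999997
```

```bash
python3 -c "
from h import *
go(.5107,-.368,.121,.68)"
```

```text
t 11.7 at [ 0.5101 -0.3637  0.3377] yaw 1.003 q6 -0.17 -> shift [-0.056  0.043  3.611] spin 0.323
```

Call:
step_arm(motion=[[[-0.05,0.04,0.4],0.11],[[-0.05,0.04,0.8],0.22],[[-0.05,0.04,1.2],0.32],[[-0.05,0.04,1.7],0.32],[[-0.05,0.04,2.2],0.32],[[-0.05,0.04,2.7],0.32],[[-0.05,0.04,3.1],0.32],[[-0.05,0.04,3.4],0.32],[[-0.05,0.04,3.58],0.32],[[-0.05,0.04,3.58],0.32]])

```text
time: 12.95
tool_pos: [0.5104, -0.368, 0.1218]
tool_rot: [-3.141, -0.0, 0.683]
contact_force: [-0.1, 0.7, -0.0]
opening: 0.0919
grip_force: 0.0
```

Call:
step_arm(motion=[[[0,0,0],0],[[0,0,0],0],[[0,0,0],0],[[0,0,0],0],[[0,0,0],0],[[0,0,0],0],[[0,0,0],0],[[0,0,0],0]], hand=255, squeeze=20)

```text
time: 13.95
tool_pos: [0.5103, -0.369, 0.122]
tool_rot: [3.141, -0.0, 0.682]
contact_force: [0.1, -0.8, 1.4]
opening: 0.0502
grip_force: 19.9
```

Call:
step_arm(motion=[[[0,0,-0.3],0],[[0,0,-0.9],0],[[0,0,-1.6],0],[[0,0,-2.3],0],[[0.4,-0.2,-2.6],0],[[1.1,-0.6,-2.6],0],[[1.9,-1.1,-2.6],0],[[2.7,-1.55,-2.6],0],[[3.4,-1.95,-2.6],0],[[4.08,-2.34,-2.6],0]])

```text
time: 15.2
tool_pos: [0.6117, -0.1037, 0.2771]
tool_rot: [-3.14, 0.001, 0.682]
contact_force: [0.3, -0.4, -2.1]
opening: 0.0498
grip_force: 19.9
```

```bash
python3 -c "
from h import *
go(.6115,-.1056,.072)"
```

```text
t 15.2 at [ 0.6117 -0.1037  0.2771] yaw 0.682 q6 0.6 -> shift [-0.019  0.027  3.419] spin 0
```

Call:
step_arm(motion=[[[0,0,0.4],0],[[0,0,1],0],[[0,0,1.7],0],[[0,0,2.3],0],[[0,0,2.7],0],[[0,0,3.0],0],[[0,0,3.2],0],[[0,0,3.3],0],[[0,0,3.37],0],[[0,0,3.37],0]])

```text
time: 16.45
tool_pos: [0.6119, -0.1056, 0.0759]
tool_rot: [3.141, -0.0, 0.682]
contact_force: [0.1, 0.6, -1.9]
opening: 0.0497
grip_force: 19.9
```

Call:
step_arm(motion=[[[0,0,0],0],[[0,0,0.02],0],[[0,0,0.04],0],[[0,0,0.04],0]])

```text
time: 16.95
tool_pos: [0.6117, -0.1056, 0.0732]
tool_rot: [-3.141, 0.0, 0.682]
contact_force: [-1.0, -0.0, -2.4]
opening: 0.0499
grip_force: 19.9
```

Call:
step_arm(motion=[[[0,0,0.01],0],[[0,0,0.02],0],[[0,0,0.03],0],[[0,0,0.03],0]])

```text
time: 17.45
tool_pos: [0.6118, -0.1056, 0.072]
tool_rot: [3.141, -0.0, 0.682]
contact_force: [-1.5, 1.0, 3.2]
opening: 0.0499
grip_force: 19.9
```

Touching the cork; release, rise and go to the balance.

Call:
step_arm(motion=[[[0,0,0],0],[[0,0,0],0],[[0,0,0],0],[[0,0,0],0],[[0,0,0],0],[[0,0,0],0]], hand=0)

```text
time: 18.2
tool_pos: [0.6118, -0.1056, 0.0715]
tool_rot: [-3.142, -0.0, 0.682]
contact_force: [0.4, 0.5, 0.0]
opening: 0.0916
grip_force: 0.0
```

Call:
step_arm(motion=[[[0,0,-0.3],0],[[0,0,-1],0],[[0,0,-1.9],0],[[0,0,-2.8],0],[[0,0,-3.6],0],[[0,0,-4.2],0],[[0.3,-1,-4.2],-0.18],[[0.6,-2,-4.2],-0.36],[[0.8,-3,-4.2],-0.54],[[0.9,-3.7,-4.2],-0.7]])

```text
time: 19.45
tool_pos: [0.5122, 0.103, 0.3252]
tool_rot: [3.14, -0.001, 1.389]
contact_force: [0.9, -0.5, 0.1]
opening: 0.0917
grip_force: 0.0
```

```bash
python3 -c "
from h import *
go(.505,.106,.33,1.4)"
```

```text
t 19.45 at [0.5122 0.103  0.3252] yaw 1.389 q6 0.23 -> shift [ 0.028 -0.128 -0.081] spin -0.011
```

Call:
step_arm(motion=[[[0,-0.1,0],0],[[0,-0.1,0],0],[[0,-0.1,0],0]])

```text
time: 19.82
tool_pos: [0.5085, 0.1008, 0.3237]
tool_rot: [3.141, 0.0, 1.379]
contact_force: [0.5, -0.2, -0.5]
opening: 0.092
grip_force: 0.0
```

```bash
python3 - <<'E'
from h import *
go(.505,.106,.33,1.4)
c=cam('wrist');save(c,'w3');u=proj(c,[.505,.106,.147]);v=proj(c,[.506,.11,.052]);print(u,v)
hsv(c,*[(int(v[0]+a),int(v[1]+b)) for a,b in((-35,0),(35,0),(0,-35),(-25,-20))],(int(u[0]),int(u[1])))
blob(c,u,(16,100,100),(28,255,255),.147,32)
t=cam('top')
hsv(t,(380,190),(370,212),(395,215),(205,225),(190,200),(225,205),(208,190))
i=cv2.imread('pics/w3.png')[40:240,120:400]; cv2.imwrite('pics/w3c.png',cv2.resize(i,None,fx=2.8,fy=2.8))
E
```

```text
t 19.82 at [0.5085 0.1008 0.3237] yaw 1.379 q6 0.24 -> shift [ 0.073 -0.074 -0.105] spin -0.021
[246.033418  178.0198228] [246.95915608 163.0447839 ]
[[94, 22, 160], [0, 4, 144], [95, 19, 161], [95, 21, 161], [19, 170, 204]]
enclosing 0.5081 0.1126 d 0.042 | ellipse mm [508.2 112.5] [40.4 41.7] px [231 155] [264 189]
[[85, 8, 183], [84, 7, 184], [83, 5, 191], [120, 15, 35], [30, 12, 42], [94, 28, 147], [24, 13, 96]]
```

View pics/w3c.png

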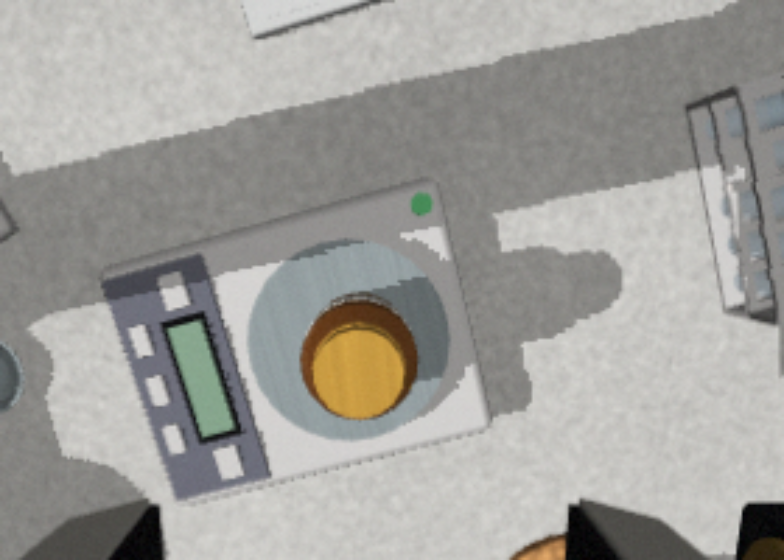

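Round cap at crop (358,371) → px (248,172); pan centre about (244,161).

```bash
python3 - <<'E'
from h import *
c=cam('wrist')
blob(c,(244,161),(85,14,60),(108,70,255),.052,38)
t=cam('top')
u=proj(t,[.511,-.368,.062]);print(u)
blob(t,u,(0,0,150),(180,40,255),.062,24)
blob(t,proj(t,[.506,.11,.052]),(85,20,60),(108,80,200),.052,25)
i=t['pixels'][165:255,335:425,::-1]; cv2.imwrite('pics/t2.png',cv2.resize(i,None,fx=6,fy=6,interpolation=cv2.INTER_CUBIC))
go(.5082,.1125,.105)
E
```

```text
enclosing 0.502 0.1124 d 0.1113 | ellipse mm [501.9 112.3] [110.3 110.4] px [209 126] [279 196]
[380.01487897 205.97597793]
enclosing 0.5153 -0.3718 d 0.1256 | ellipse mm [ 515.6 -370.8] [110.  127.2] px [359 186] [403 224]
enclosing 0.5022 0.0658 d 0.0507 | ellipse mm [502.9  65. ] [15.6 54.7] px [222 204] [227 222]
t 20.02 at [0.5083 0.1012 0.3233] yaw 1.38 q6 0.24 -> shift [ 0.186 -0.037  3.638] spin 0
```

View pics/t2.png

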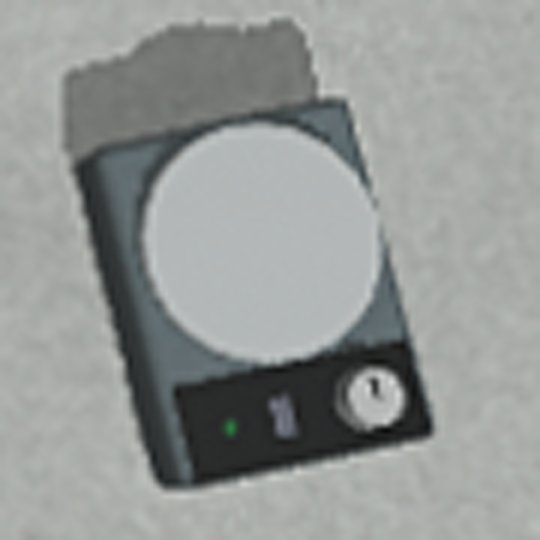

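Call:
step_arm(motion=[[[0.18,-0.04,0.4],0],[[0.18,-0.04,0.9],0],[[0.18,-0.04,1.4],0],[[0.18,-0.04,1.9],0],[[0.18,-0.04,2.4],0],[[0.18,-0.04,2.9],0],[[0.18,-0.04,3.3],0],[[0.18,-0.04,3.55],0],[[0.18,-0.04,3.62],0],[[0.18,-0.04,3.62],0]])

```text
time: 21.28
tool_pos: [0.508, 0.1129, 0.1066]
tool_rot: [3.141, -0.0, 1.382]
contact_force: [0.0, 0.4, -1.2]
opening: 0.0917
grip_force: 0.0
```

Call:
step_arm(motion=[[[0,0,0],0],[[0,0,0],0],[[0,0,0],0],[[0,0,0],0],[[0,0,0],0],[[0,0,0],0],[[0,0,0],0],[[0,0,0],0]], hand=255, squeeze=20)

```text
time: 22.28
tool_pos: [0.5079, 0.113, 0.1065]
tool_rot: [3.141, -0.0, 1.382]
contact_force: [0.7, 0.6, 2.5]
opening: 0.0554
grip_force: 20.0
```

```bash
python3 - <<'E'
from h import *
t=cam('top')
h=cv2.cvtColor(t['pixels'],cv2.COLOR_RGB2HSV)
blob(t,(378.8,205.2),(0,0,150),(180,14,255),.062,21)
go(.513,-.3655,.30)
E
```

```text
enclosing 0.5145 -0.3663 d 0.1143 | ellipse mm [ 514.4 -364.6] [109.5 111.7] px [359 186] [399 224]
t 22.32 at [0.5079 0.113  0.1065] yaw 1.382 q6 0.26 -> shift [-7.816  1.585 -3.226] spin 0
```

Call:
step_arm(motion=[[[0,0,-0.3],0],[[0,0,-0.9],0],[[0,0,-1.6],0],[[0,0,-2.3],0],[[-0.4,0.08,-2.9],0],[[-1.1,0.22,-3.2],0],[[-1.9,0.38,-3.2],0],[[-2.7,0.54,-3.2],0],[[-3.5,0.7,-3.2],0],[[-4.3,0.86,-3.2],0]])

```text
time: 23.58
tool_pos: [0.5089, -0.1513, 0.2973]
tool_rot: [-3.139, -0.001, 1.382]
contact_force: [0.6, 0.3, -3.2]
opening: 0.0556
grip_force: 20.0
```

```bash
python3 -c "
from h import *
go(.514,-.365,.1165)"
```

```text
t 23.57 at [ 0.5089 -0.1513  0.2973] yaw 1.382 q6 -0.24 -> shift [-3.485  0.759  3.008] spin 0
```

Call:
step_arm(motion=[[[-0.8,0.17,0],0],[[-1.6,0.35,0],0],[[-2.4,0.52,0],0],[[-3,0.65,0],0],[[-3.45,0.75,0.1],0],[[-3.45,0.75,0.5],0],[[-3.45,0.75,1],0],[[-3.45,0.75,1.5],0],[[-3.45,0.75,1.9],0],[[-3.45,0.75,2.2],0]])

```text
time: 24.82
tool_pos: [0.5141, -0.3609, 0.1636]
tool_rot: [-3.138, -0.003, 1.382]
contact_force: [0.4, -0.0, -2.8]
opening: 0.0554
grip_force: 20.0
```

```bash
python3 - <<'E'
from h import *
go(.514,-.365,.1165)
c=cam('wrist');save(c,'w4')
E
```

```text
t 24.82 at [ 0.5141 -0.3609  0.1636] yaw 1.382 q6 -0.55 -> shift [-0.069  0.015  0.785] spin 0
```

View pics/w4.png

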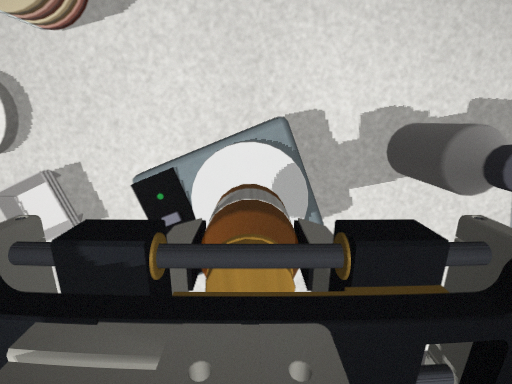

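The bottle hangs centred over the plate (plate columns 192–308, bottle about 250). Lower.

Call:
step_arm(motion=[[[-0.04,0.01,0.2],0],[[-0.04,0.01,0.4],0],[[-0.04,0.01,0.55],0],[[-0.04,0.01,0.65],0],[[-0.04,0.01,0.7],0],[[-0.04,0.01,0.73],0],[[-0.04,0.01,0.73],0],[[-0.04,0.01,0.73],0]])

```text
time: 25.88
tool_pos: [0.5154, -0.3644, 0.1228]
tool_rot: [3.141, 0.0, 1.382]
contact_force: [-0.3, 0.0, -3.2]
opening: 0.0554
grip_force: 20.0
```

Call:
step_arm(motion=[[[0,0,0.01],0],[[0,0,0.02],0],[[0,0,0.02],0],[[0,0,0.02],0]])

```text
time: 26.38
tool_pos: [0.5153, -0.3644, 0.1213]
tool_rot: [3.142, -0.0, 1.382]
contact_force: [-0.5, 1.0, -2.2]
opening: 0.0558
grip_force: 20.0
```

Call:
step_arm(motion=[[[0,0,0.02],0],[[0,0,0.04],0],[[0,0,0.06],0],[[0,0,0.06],0]])

```text
time: 26.88
tool_pos: [0.5152, -0.3643, 0.1175]
tool_rot: [-3.141, -0.0, 1.382]
contact_force: [-0.0, -0.7, -3.2]
opening: 0.0553
grip_force: 20.0
```

Call:
step_arm(motion=[[[0,0,0.01],0],[[0,0,0.02],0],[[0,0,0.02],0]])

```text
time: 27.25
tool_pos: [0.5153, -0.3644, 0.1166]
tool_rot: [3.141, 0.0, 1.382]
contact_force: [-1.1, 0.8, -1.3]
opening: 0.0553
grip_force: 20.0
```

Call:
step_arm(motion=[[[0,0,0.01],0],[[0,0,0.02],0],[[0,0,0.02],0]])

```text
time: 27.62
tool_pos: [0.5153, -0.3644, 0.1165]
tool_rot: [3.141, 0.0, 1.382]
contact_force: [-2.5, 2.4, 6.0]
opening: 0.0554
grip_force: 20.0
```

Contact. Release, rise and head to the tile.

Call:
step_arm(motion=[[[0,0,0],0],[[0,0,0],0],[[0,0,0],0],[[0,0,0],0],[[0,0,0],0],[[0,0,0],0]], hand=0)

```text
time: 28.38
tool_pos: [0.5152, -0.3644, 0.1152]
tool_rot: [-3.142, -0.0, 1.382]
contact_force: [0.1, -0.6, -0.1]
opening: 0.0918
grip_force: 0.0
```

Call:
step_arm(motion=[[[0,0,-0.3],0],[[0,0,-1],0],[[0,0,-1.9],0],[[0,0,-2.8],0],[[0,0,-3.5],0],[[1,-0.2,-3.5],0],[[2,-0.4,-3.5],0],[[3,-0.6,-3.5],0],[[4,-0.8,-3.5],0],[[5,-1,-3.5],0]])

```text
time: 29.62
tool_pos: [0.5123, -0.0565, 0.3255]
tool_rot: [3.141, -0.0, 1.382]
contact_force: [1.4, 0.7, 0.3]
opening: 0.0919
grip_force: 0.0
```

```bash
python3 -c "
from h import *
go(.5343,.349,.32,1.6)"
```

```text
t 29.62 at [ 0.5123 -0.0565  0.3255] yaw 1.382 q6 -0.07 -> shift [ 6.707 -0.911  0.092] spin -0.218
```

Call:
step_arm(motion=[[[1,-0.15,0],-0.1],[[2,-0.3,0],-0.2],[[3,-0.4,0],-0.2],[[4,-0.55,0],-0.2],[[5,-0.7,0],-0.2],[[6,-0.8,0],-0.2],[[6.65,-0.91,0],-0.2],[[6.65,-0.91,0],-0.2],[[6.65,-0.91,0],-0.2]])

```text
time: 30.75
tool_pos: [0.534, 0.3431, 0.3252]
tool_rot: [-3.141, 0.001, 1.582]
contact_force: [-0.5, 0.3, 0.1]
opening: 0.0915
grip_force: 0.0
```

```bash
python3 - <<'E'
from h import *
go(.5343,.349,.086)
c=cam('wrist');save(c,'w5')
blob(c,proj(c,[.5343,.349,.129]),(16,100,70),(28,255,255),.129,25)
t=cam('top')
blob(t,proj(t,[.514,-.365,.157]),(16,100,70),(28,255,255),.157,18)
blob(t,proj(t,[.6115,-.1056,.115]),(18,160,70),(28,255,255),.115,18)
E
```

```text
t 30.75 at [0.534  0.3431 0.3252] yaw 1.582 q6 0.44 -> shift [0.101 0.007 3.986] spin 0
enclosing 0.5343 0.3511 d 0.0296 | ellipse mm [534.5 351.1] [27.9 29.4] px [240 161] [261 183]
enclosing 0.514 -0.3642 d 0.0446 | ellipse mm [ 515.1 -365.1] [37.8 43.7] px [386 192] [400 208]
enclosing 0.613 -0.1062 d 0.0376 | ellipse mm [ 612.7 -105.9] [33.9 37.5] px [280 162] [293 174]
```

View pics/w5.png

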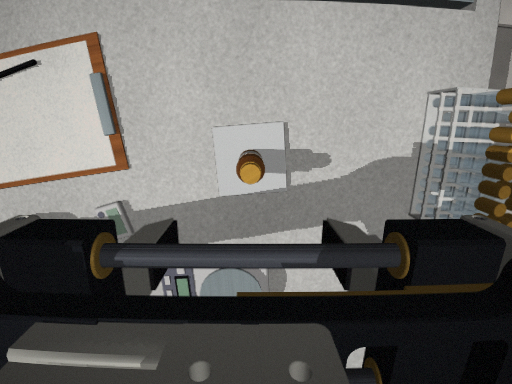

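Slim bottle stands upright on the tile, cap at (251,172); the other two measure well centred. Grasp it.

Call:
step_arm(motion=[[[0.11,0,0.6],0],[[0.11,0,1.3],0],[[0.11,0,2.0],0],[[0.11,0,2.6],0],[[0.11,0,3.1],0],[[0.11,0,3.5],0],[[0.11,0,3.8],0],[[0.11,0,3.96],0],[[0.11,0,3.96],0],[[0.11,0,3.96],0]])

```text
time: 32.1
tool_pos: [0.5345, 0.3506, 0.0887]
tool_rot: [3.14, -0.001, 1.582]
contact_force: [0.1, -0.1, -0.6]
opening: 0.0918
grip_force: 0.0
```

Call:
step_arm(motion=[[[0,0,0],0],[[0,0,0],0],[[0,0,0],0],[[0,0,0],0],[[0,0,0],0],[[0,0,0],0],[[0,0,0],0],[[0,0,0],0]], hand=255, squeeze=20)

```text
time: 33.1
tool_pos: [0.5339, 0.3503, 0.0877]
tool_rot: [3.142, -0.0, 1.582]
contact_force: [-0.1, 1.0, -0.4]
opening: 0.04
grip_force: 20.0
```

```bash
python3 -c "
from h import *
go(.502,.1123,.28)"
```

```text
t 33.1 at [0.5339 0.3503 0.0877] yaw 1.582 q6 0.45 -> shift [-3.961 -0.576 -3.205] spin 0
```

Call:
step_arm(motion=[[[0,0,-0.3],0],[[0,0,-1],0],[[0,0,-1.8],0],[[0,0,-2.5],0],[[-0.4,-0.06,-2.9],0],[[-1.2,-0.17,-2.9],0],[[-2,-0.29,-2.9],0],[[-2.8,-0.4,-2.9],0],[[-3.5,-0.51,-2.9],0],[[-3.96,-0.57,-2.9],0]])

```text
time: 34.35
tool_pos: [0.5018, 0.1106, 0.263]
tool_rot: [3.14, 0.0, 1.581]
contact_force: [-0.2, -0.4, -2.6]
opening: 0.0402
grip_force: 20.0
```

```bash
python3 -c "
from h import *
go(.502,.1123,.1297)"
```

```text
t 34.35 at [0.5018 0.1106 0.263 ] yaw 1.581 q6 0.06 -> shift [2.900e-02 1.000e-03 2.222e+00] spin 0
```

Call:
step_arm(motion=[[[0.02,0,0.4],0],[[0.02,0,0.9],0],[[0.02,0,1.4],0],[[0.02,0,1.7],0],[[0.02,0,1.9],0],[[0.02,0,2.05],0],[[0.02,0,2.13],0],[[0.02,0,2.17],0],[[0.02,0,2.17],0],[[0.02,0,2.17],0]])

```text
time: 35.6
tool_pos: [0.5025, 0.1136, 0.1318]
tool_rot: [3.141, -0.0, 1.582]
contact_force: [-0.6, 0.0, -2.2]
opening: 0.0404
grip_force: 20.0
```

Call:
step_arm(motion=[[[0,0,0.01],0],[[0,0,0.03],0],[[0,0,0.04],0],[[0,0,0.04],0]])

```text
time: 36.1
tool_pos: [0.5025, 0.1136, 0.1296]
tool_rot: [3.141, -0.0, 1.582]
contact_force: [-0.8, -0.5, 4.7]
opening: 0.0405
grip_force: 20.0
```

Contact with the pan; release and rise.

Call:
step_arm(motion=[[[0,0,0],0],[[0,0,0],0],[[0,0,0],0],[[0,0,0],0],[[0,0,0],0],[[0,0,0],0]], hand=0)

```text
time: 36.85
tool_pos: [0.5023, 0.1136, 0.1291]
tool_rot: [3.142, -0.0, 1.582]
contact_force: [0.9, 0.4, 0.8]
opening: 0.0905
grip_force: 0.0
```

Call:
step_arm(motion=[[[0,0,-0.3],0],[[0,0,-1],0],[[0,0,-1.9],0],[[0,0,-2.8],0],[[0,0,-3.2],0],[[0,0,-3.2],0],[[0,0,-3.2],0]])

```text
time: 37.72
tool_pos: [0.5018, 0.1135, 0.3197]
tool_rot: [-3.139, 0.0, 1.582]
contact_force: [-0.7, 0.7, -0.4]
opening: 0.0914
grip_force: 0.0
```

```bash
python3 - <<'E'
from h import *
c=cam('wrist')
blob(c,proj(c,[.5025,.1136,.171]),(16,100,70),(28,255,255),.171,30)
blob(c,proj(c,[.502,.1123,.052]),(85,14,60),(108,70,255),.052,38)
save(cam('scene'),'s2')
E
```

```text
enclosing 0.5029 0.1146 d 0.0304 | ellipse mm [502.6 114.8] [27.5 30.1] px [239 173] [263 199]
enclosing 0.502 0.1124 d 0.1114 | ellipse mm [501.9 112.5] [110.1 110.3] px [215 134] [285 203]
```

View pics/s2.png

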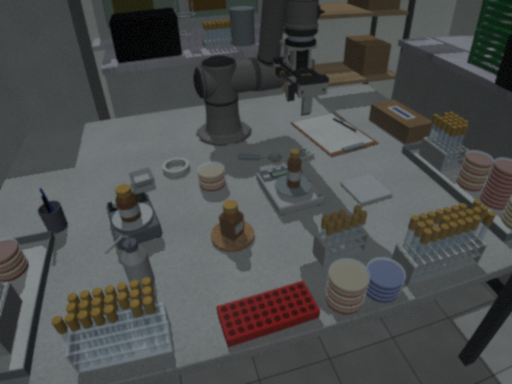

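All three bottles stand in place (slim at (295,170), round at (128,205), square at (232,222)), and the tile is empty.

```bash
python3 -c "
from cell import robot
print(robot.hand_in())"
```

```text
the job is handed in; nothing more can be done
None
```

I moved all three bottles and handed the job in at about 38 s. By camera, the round bottle on the stirrer, the square on the cork and the slim on the balance each stand upright within about 3 mm of centre. The tile is empty and the bystanders look unmoved; no verdict came back at hand-in.

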